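# Release a test plate from the thickness gauge

## Task

Free the measured metal plate from the bench thickness gauge: raise the gauge's lift lever fully so that its foot comes off the plate, and only then draw the plate forward, out over the front edge of the gauge's stage. Take it by its sides and lay it gently down flat on the rubber mat. Leave the lever up and the other things on the bench where they are.

Things in the scene. Friction and masses are not known exactly. Their poses are not given: they have to be found in the camera images.
- gauge: Bench thickness gauge, fixed. Origin on the bench straight below the foot's axis; x points from the foot to the gauge's back, y to its left, z up; its front (-x) faces roughly to the robot. The head (y = -28 to +28 mm) hangs over the stage, 112 to 238 mm above the bench; its front with a round dial is at x = -29 mm, only the stage lies ahead of that. Column of 34 mm diameter at x = +80 mm, 280 mm high.
- lift_lever (a joint): Lift lever on the left (+y) side of the head, turning about an axis parallel to the gauge's x. 0: down (arm points to +y, 0.52 rad below level, foot on the plate; starts at 0 to 0.1); 1.0 rad: fully up at its end stop (0.48 rad above level, foot 12 mm higher). Lifting the knob raises it. Friction (1.5 N at the knob) keeps it where it is left.
- lever_knob (a point): Centre of the knob at the end of the lift lever: a black cylinder lying along the gauge's x, 20 mm diameter, 22 mm long between its flat ends, which can be pinched from above with the fingers closing along the gauge's x. It moves on an arc of 90 mm radius about lever_pivot.
- lever_pivot (a point): Pivot of the lift lever, 40 mm to the left (+y) of the foot's axis and 190 mm above the bench. Fixed to the gauge.
- foot_face (a point): Centre of the underside of the steel foot, an 18 mm disc under the head that rises as the lever is raised (in proportion to its angle, 12 mm in all).
- stage_edge (a point): Middle of the stage's front edge, at its top surface, 120 mm ahead (-x) of the foot's axis. The stage is a flat dark steel block 230 x 130 mm (gauge x = -120 to +110 mm, y = -65 to +65 mm), its top 45 mm above the bench.
- plate: Flat aluminium test plate, 140 x 50 x 5 mm (x, y, z), 95 g, loose, lying on the stage with its rear end under the foot and its front end near the stage's front edge. Origin at the centre of its underside; x along its length from front to rear, z up.
- plate_front (a point): Middle of the plate's front end (the end towards the stage's front edge), at half thickness, 70 mm from the plate's centre.
- plate_rear (a point): Middle of the plate's rear end (under the foot at the start), at half thickness.
- mat: Black rubber mat lying on the bench, fixed, 240 x 150 x 3 mm (x, y, z). Origin at the centre of its underside; x along its length. A fixed microscope, 400 mm tall, stands on the bench farther to the robot's right, at least 60 mm beyond the mat.
- calculator: Bystander: black pocket calculator, 160 x 80 x 14 mm, loose. Origin at the centre of its underside.
- jar: Bystander: clear plastic jar with a lid, 60 mm diameter, 85 mm high, loose. Origin at the centre of its underside.
- beaker: Bystander: glass cup, 70 mm diameter, 90 mm high, loose. Origin at the centre of its underside.
Not all that is in view belongs to the job. Of the things like the plate, leave any that is orange or yellow; of the rest the smaller one is meant.

How it is judged:
On the way, in this order (a step that is already met when the one before it is completed fails the run):
1. The lift lever is fully up while the plate still lies under the foot (value of joint lift_lever above 0.85 rad and horizontal distance between foot_face and plate_rear below 0.05 m and x of plate_rear in the frame of gauge above 0.005 m), for 0.2 s.
2. The plate has been drawn forward over the stage so that its front end overhangs the front edge by 20 mm or more (x of plate_front in the frame of stage_edge below -0.02 m and height (world z) of plate above 0.035 m and value of joint lift_lever above 0.85 rad), for 0.05 s.
At the end, for the whole second after the job is handed in: The lift lever is up (0.85 rad or more of 1.0); the plate lies flat (within 0.08 rad) and still on the rubber mat, with the middles of both its ends over the mat, and is let go (value of joint lift_lever above 0.85 rad and x of plate_front in the frame of mat between -0.12 and 0.12 m and y of plate_front in the frame of mat between -0.075 and 0.075 m and x of plate_rear in the frame of mat between -0.12 and 0.12 m and y of plate_rear in the frame of mat between -0.075 and 0.075 m and height (world z) of plate below 0.008 m and angle between plate's own z axis and vertical below 0.08 rad and linear speed of plate below 0.02 m/s and contact force between the fingers and plate below 0.1 N); the robot touches nothing.
It fails at once if The plate is dragged (more than 10 mm) while the lever is not raised at least halfway (value of joint lift_lever below 0.5 rad and distance of plate from where it was at the start of the episode above 0.01 m).
It fails at once if The plate is dropped or thrown down (faster than 0.6 m/s close to the bench) (linear speed of plate above 0.6 m/s and height (world z) of plate below 0.03 m).
It fails at once if The calculator, the jar or the beaker is moved by more than 30 mm (distance of any of calculator, jar, beaker from where it was at the start of the episode above 0.03 m).
It also fails if it takes over 67 s, if anything falls off the work surface, if the arm or the gripper's body presses on something with over 40 N, if the wrist force passes 120 N, or if a joint passes its speed limit or range.

## Robot

A 7-joint arm with a two-finger parallel gripper is mounted at the origin on the work surface. World frame = base frame: x ahead of the robot, y to its left, z up, the work surface at z = 0. Lengths are in m, angles in rad, forces in N, time in s.
With the tool pointing down it reaches from about 0.4 to 0.85 m from the base axis. Payload 10.4 kg.
Tool frame: the origin (TCP) lies on the centre line of the jaws, within the pads' length; the fingertips stand 14 mm ahead of it and the grasp point (between the pads) lies 5 mm behind it; z points along the fingers, y is the line along which they close (so a half turn about z gives the same grasp; the last joint's range is limited). The gripper opens to 87 mm and grips with 3 to 60 N. Pads are 19 mm wide; open, the fingers measure 117 mm over their backs; the gripper's body (75 mm by 190 mm) begins 51 mm behind the grasp point.
Start: joints at [1.157, 0.332, -0.065, 1.46, 0.022, 1.35, -0.088], TCP at [0.238, -0.578, 0.207] pointing down, gripper open.
Joint ranges: [-2.6, 2.6], [-0.5, 2.12], [-1.47, 1.34], [0.16, 2.42], [-1.27, 4.41], [0.06, 2.06], [-2.6, 2.6]. Speed limits (rad/s): [2.22, 2.22, 2.79, 2.79, 3.14, 3.14, 3.14].

## Interface

Orientations are given as a unit quaternion [w, x, y, z].
In Python, from plant import robot gives the robot as it stands. The module is installed in compiled form; this text tells all that it offers.
- The arm moves only by the tool send_rows, never from a script. Its argument "steps" is text: rows parted by semicolons, each of 6 numbers parted by spaces: the shift along the tool's x, y, z in m, then the turn, a rotation vector about the tool's x, y, z in rad. In form: dx dy dz ax ay az; .... A call has 1 to 5 rows; each row is the pose to reach, as a shift and turn from the pose commanded when the call began, along the tool's axes at that moment; what a row does not reach only later rows make up. A row lasts 1/8 s, in which the tool goes at most 62.5 mm and 10.7 degrees, less where a joint would pass 70% of its speed; a pose out of reach is approached as far as the arm can. A call with a gripper value outside its range is refused whole. "fingers" is the finger opening in m, from 0 to 0.087, set as the call begins (left out, the last holds). The fingers move at their own pace and stop on an object; "newtons" is the grip in N (left out, the last holds). Time passes only in rows, so rows that repeat a pose let the fingers close. It gives the time, the measured TCP pose, the force, the opening and the grip force at its end, in the units of the state.
- robot.sense(): the state, without advancing time (a new reading comes with each control period).
- robot.get_image(name): name is "side" or "top"; returns (picture, depth): 400x640x3 uint8, red, green, blue; 400x640 float32, m along the optical axis (not along the pixel's ray), 0 where there is no reading.
- robot.camera_info(name): a dict with "camera_matrix" (3x3 intrinsics, pixels), "eye" and "rotation" of the camera in the world. Camera axes: x right, y down, z forward; pixel columns grow to the right and rows downward; lengths in m; the calibration is good to about 2 mm. A picture is of the moment at which its call begins. camera_info takes no time and is no camera call.
- robot.job_done(): hands the job in; it is judged then, once.
The state is a dict: "clock": time; "qpos": joint angles; "joint_velocities": joint speeds; "effort": joint torques, N m; "position": TCP position; "eef_rot": TCP orientation; "ft_force": force on the tool from outside, world axes, zero at the start; "ft_torque": the same for the moment, N m; "grip_width": finger opening in m; "gripper_force": force on a finger pad.
Only numpy, scipy, OpenCV 4.12 (cv2) and the standard library are available. Lean on these libraries where they do the work, as an engineer would, in place of code of your own. Each camera call takes 0.05 s, during which the arm holds its last target. There are 200 camera calls.

## Working session

There is one attempt and no reset: what is moved stays moved. The work goes in short steps, Python scripts to look and compute and a tool call to move; the robot and the scene stay as the last step left them, time stands still between calls to the robot, and variables do not carry over. Pictures are saved under pics/ and viewed, at most 10 in all, crops included, and the job is handed in when it is done.

Besides the shell and the picture viewer there is one more tool, called after ">>>" by a JSON object that holds its "fn" and its "kwargs". send_rows: Moves the arm, as the interface text tells. Its arguments: {"type":"object","properties":{"steps":{"type":"string"},"fingers":{"type":"number"},"newtons":{"type":"number"}},"required":["steps"]}

```bash
mkdir -p pics; cat > h.py <<'E'
import numpy as np, cv2
from plant import robot
from scipy.spatial.transform import Rotation as R
def cam(n):
    c=robot.camera_info(n); return np.array(c["camera_matrix"]),np.array(c["eye"]),np.array(c["rotation"])
def grab(n,f=None):
    im,d=robot.get_image(n)
    if f: cv2.imwrite('pics/'+f,im[:,:,::-1])
    np.savez(n+'.npz',im=im,d=d); return im,d
def pts(n,d):
    K,e,Rm=cam(n); v,u=np.mgrid[:d.shape[0],:d.shape[1]]
    p=np.stack([(u-K[0,2])/K[0,0]*d,(v-K[1,2])/K[1,1]*d,d],-1)
    return p@Rm.T+e
def ray(n,u,v,z):
    K,e,Rm=cam(n); r=Rm@np.linalg.solve(K,[u,v,1.]); return e+r*(z-e[2])/r[2]
def tool():
    s=robot.sense(); q=s["eef_rot"]; return np.array(s["position"]),R.from_quat([q[1],q[2],q[3],q[0]]),s
E
python3 - <<'E'
from h import *
for n in("side","top"):
    grab(n,n+'0.png'); print(n,*cam(n))
p,r,s=tool(); print(p,r.as_matrix().round(3),s["clock"])
E
```

```text
side [[457.79602329   0.         323.55580094]
 [  0.         457.79602329 195.99510856]
 [  0.           0.           1.        ]] [0.37160007 1.1797667  0.77395034] [ 0.03731569 -0.04602789  0.86287721 -0.50192818]
top [[416.21213543   0.         318.92997373]
 [  0.         416.21213543 197.74925962]
 [  0.           0.           1.        ]] [0.35025751 0.0518124  1.12674675] [ 0.05449427 -0.69538943  0.7133612  -0.06767358]
[ 0.23794408 -0.57755845  0.20673289] [[ 0.925  0.381 -0.001]
 [ 0.381 -0.925  0.001]
 [-0.    -0.001 -1.   ]] 0.1
```

```bash
sed -i 's/,np.array(c\["rotation"\])/,R.from_quat(np.roll(c["rotation"],-1)).as_matrix()/' h.py; python3 -c "
from h import *
for n in('side','top'): print(cam(n)[2].round(3))"
```

```text
[[-0.993 -0.042  0.111]
 [-0.117  0.492 -0.863]
 [-0.018 -0.87  -0.493]]
[[-0.027 -0.985  0.172]
 [-1.     0.024 -0.021]
 [ 0.016 -0.172 -0.985]]
```

View pics/side0.png

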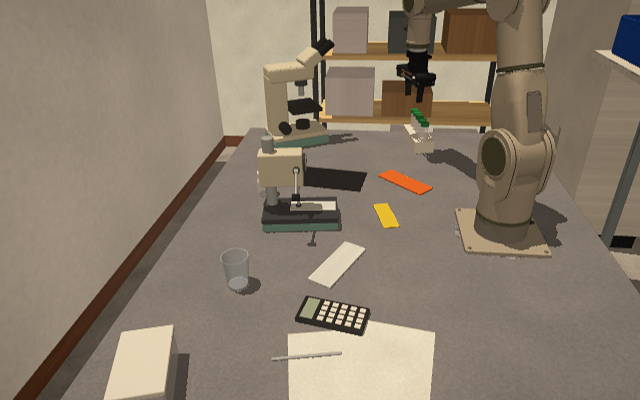

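View pics/top0.png

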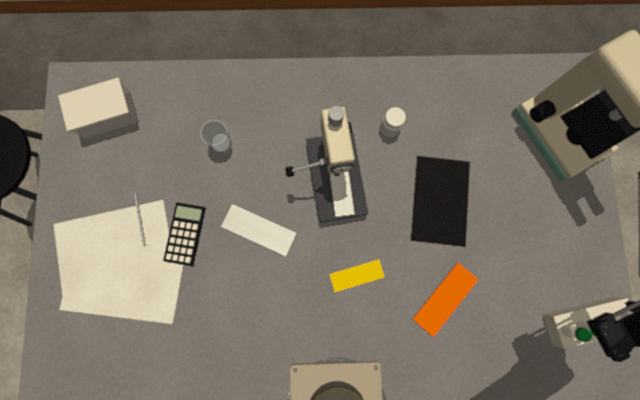

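Side view: gauge at (300,190), knob at about (297,203), plate on the stage at (315,207). The mat is at (337,178), and the calculator, beaker and microscope are all clear of it.
Top view: knob at (290,171), gauge at (338,165), mat at (441,201), jar at (393,122), beaker at (215,135).

Things in the top view that could be taken for the plate:
- light plate on the stage (343,195)
- larger white plate on the bench (259,230)
- yellow plate (357,275)
- orange plate (445,299)

I choose the one on the stage, as it is the smaller uncoloured one and lies under the foot. Next, a close crop to check it.

```bash
python3 - <<'E'
from h import *
z=np.load('top.npz'); im,d=z['im'],z['d']; P=pts('top',d)
a=cv2.resize(im[95:230,270:380],None,fx=4,fy=4)[:,:,::-1]
z2=np.load('side.npz'); b=cv2.resize(z2['im'][135:240,250:350],None,fx=3.5,fy=3.5)[:,:,::-1]
b=cv2.copyMakeBorder(b,0,540-b.shape[0],0,0,cv2.BORDER_CONSTANT); cv2.imwrite('pics/crop0.png',np.hstack([a,b]))
def rect(m,n):
    c=max(cv2.findContours(m.astype(np.uint8),0,2)[0],key=cv2.contourArea); x=cv2.boxPoints(cv2.minAreaRect(c)); print(n,cv2.contourArea(c)); return x
box=np.zeros(d.shape,bool); box[130:235,295:380]=1
st=box&(abs(P[...,2]-.047)<.012); X=rect(st,'stage')
for u,v in X: print(u.round(1),v.round(1),ray('top',u,v,.045).round(4))
pl=box&(im.min(2)>150)&(abs(P[...,2]-.05)<.012); X=rect(pl,'plate')
for u,v in X: print(u.round(1),v.round(1),ray('top',u,v,.05).round(4))
mb=np.zeros(d.shape,bool); mb[145:255,400:480]=1
X=rect(mb&(im.max(2)<45),'mat')
for u,v in X: print(u.round(1),v.round(1),ray('top',u,v,.003).round(4))
kb=np.zeros(d.shape,bool); kb[160:182,280:299]=1
k=kb&(im.max(2)<60)&(P[...,2]>.08); ys,xs=np.nonzero(k); print('knob',len(xs),xs.mean(),ys.mean(),np.median(P[k],0),P[k].min(0),P[k].max(0))
E
```

```text
stage 2418.5
304.9 139.1 [0.7008 0.0627 0.045 ]
353.3 130.8 [ 0.7216 -0.0695  0.045 ]
367.6 213.5 [ 0.4938 -0.0977  0.045 ]
319.2 221.9 [0.475  0.0301 0.045 ]
plate 360.0
329.0 174.3 [6.007e-01 6.000e-04 5.000e-02]
347.9 171.6 [ 0.6069 -0.0499  0.05  ]
353.9 213.3 [ 0.4947 -0.0611  0.05  ]
335.0 216.0 [ 0.4888 -0.0115  0.05  ]
mat 4230.0
410.8 241.3 [ 0.421  -0.2169  0.003 ]
417.1 156.4 [ 0.6572 -0.25    0.003 ]
470.3 160.4 [ 0.6425 -0.3988  0.003 ]
464.0 245.2 [ 0.4067 -0.3604  0.003 ]
knob 58 289.0 171.20689655172413 [0.58472856 0.10110026 0.15776884] [0.5759465  0.09182695 0.14892509] [0.59647715 0.10863567 0.16127426]
```

View pics/crop0.png

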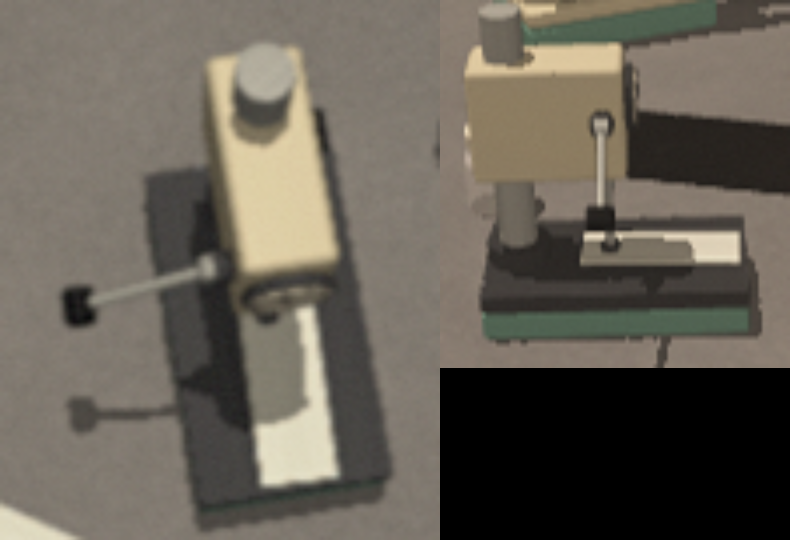

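The crop confirms it. The plate is the pale strip on the stage with its rear end under the foot, its front edge at about (335–354, 215) in the top view. The knob is at (290,171).

```bash
cat >> h.py <<'E'
O=np.array([.6028,-.0179]); YAW=.138
def G(x,y,z): # gauge -> world
    c,s=np.cos(YAW),np.sin(YAW); return np.array([O[0]+c*x-s*y,O[1]+s*x+c*y,z])
def down(a): # tool down, tool y at world angle a
    y=np.array([np.cos(a),np.sin(a),0]); z=np.array([0,0,-1.]); return R.from_matrix(np.stack([np.cross(y,z),y,z],1))
def to(p,a,p0=None,r0=None):
    if p0 is None: p0,r0,_=tool()
    print('shift',r0.inv().apply(np.array(p)-p0).round(4),'turn',(r0.inv()*down(a)).as_rotvec().round(3))
E
python3 - <<'E'
from h import *
to([.43,-.28,.40],-.5); to([.5865,.0995,.40],.138)
print(G(0,.118,.145),G(0,.12,.2316))
E
```

```text
shift [ 0.2909 -0.2022 -0.193 ] turn [-0.001 -0.    -0.68 ]
shift [ 0.5802 -0.4935 -0.1927] turn [-1.000e-03 -1.000e-03 -1.318e+00]
[0.58656764 0.09897819 0.145     ] [0.58629251 0.10095917 0.2316    ]
```

>>> {"fn": "send_rows", "kwargs": {"steps": "0.03 -0.02 -0.05 0 0 0; 0.07 -0.05 -0.09 0 0 -0.18; 0.12 -0.08 -0.12 0 0 -0.36; 0.17 -0.12 -0.15 0 0 -0.52; 0.21 -0.15 -0.19 0 0 -0.68", "fingers": 0.06, "newtons": 15}}

```text
clock: 0.72
position: [0.37, -0.3667, 0.3893]
eef_rot: [-0.001, 0.859, 0.513, -0.0]
ft_force: [1.1, -0.6, 0.8]
grip_width: 0.0606
gripper_force: 0.0
```

```bash
python3 - <<'E'
from h import *
p,r,s=tool(); print(p,s['clock'],s['qpos']); to([.5865,.0995,.32],.138); to([.5865,.0995,.165],.138)
E
```

```text
[ 0.36996139 -0.36665291  0.38933862] 0.725 [ 0.94850318  0.08588003 -0.27729268  1.38239942  0.02359673  1.67805544
  0.18071412]
shift [ 0.5131 -0.0303  0.0695] turn [-0.001 -0.001 -0.632]
shift [ 0.513  -0.03    0.2245] turn [-0.001 -0.001 -0.632]
```

>>> {"fn": "send_rows", "kwargs": {"steps": "0.06 0 0 0 0 -0.15; 0.12 -0.01 0 0 0 -0.3; 0.18 -0.01 0 0 0 -0.45; 0.24 -0.02 0 0 0 -0.6; 0.3 -0.02 0 0 0 -0.62"}}

```text
clock: 1.35
position: [0.4958, -0.0941, 0.3893]
eef_rot: [0.0, 0.663, 0.749, -0.0]
ft_force: [0.3, -1.2, 0.2]
grip_width: 0.0602
gripper_force: 0.0
```

```bash
python3 - <<'E'
from h import *
p,r,s=tool(); print(p,s['clock'],s['qpos']); to([.5865,.0995,.30],.138)
E
```

```text
[ 0.49583283 -0.09406595  0.38929494] 1.35 [ 0.6412097   0.06755844 -0.57539059  1.40900938  0.03763691  1.67548632
  0.19324681]
shift [0.1811 0.1136 0.0892] turn [ 0.     0.001 -0.016]
```

>>> {"fn": "send_rows", "kwargs": {"steps": "0.05 0.03 0 0 0 -0.016; 0.1 0.06 0 0 0 -0.016; 0.15 0.09 0.02 0 0 -0.016; 0.18 0.113 0.06 0 0 -0.016; 0.18 0.113 0.09 0 0 -0.016"}}

```text
clock: 1.98
position: [0.586, 0.0998, 0.2965]
eef_rot: [-0.002, 0.655, 0.755, -0.0]
ft_force: [-0.3, -0.5, -0.4]
grip_width: 0.0599
gripper_force: 0.0
```

>>> {"fn": "send_rows", "kwargs": {"steps": "0 0 0 0 0 0; 0 0 0 0 0 0"}}

```text
clock: 2.22
position: [0.5867, 0.0957, 0.3005]
eef_rot: [0.001, 0.658, 0.753, 0.0]
ft_force: [0.1, 0.0, 0.7]
grip_width: 0.0599
gripper_force: 0.0
```

```bash
python3 - <<'E'
from h import *
p,r,s=tool(); print(p,s['clock'],s['qpos'],s['ft_force']); to([.5865,.0995,.155],.138)
im,d=grab('top'); im2,d2=grab('side')
a=cv2.resize(im[95:230,230:400],None,fx=2.3,fy=2.3)[:,:,::-1]; b=cv2.resize(im2[110:245,230:400],None,fx=2.3,fy=2.3)[:,:,::-1]
cv2.imwrite('pics/app.png',np.hstack([a,b]))
E
```

```text
[0.58668806 0.09565733 0.30053399] 2.225 [ 0.32376657  0.30977419 -0.72217834  1.36258788  0.20360677  1.54260361
 -0.24494748] [0.10216976 0.04004083 0.66835534]
shift [3.900e-03 1.000e-04 1.455e-01] turn [ 0.001  0.    -0.003]
```

View pics/app.png

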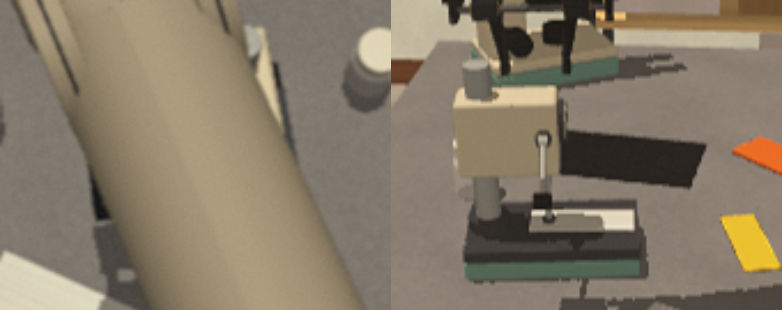

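Side crop: the fingers straddle the knob along gauge x, at crop (505–568), with the knob at (542,200). I'll descend and close.

>>> {"fn": "send_rows", "kwargs": {"steps": "0.004 0 0.04 0 0 0; 0.004 0 0.08 0 0 0; 0.004 0 0.115 0 0 0; 0.004 0 0.14 0 0 0; 0.004 0 0.152 0 0 0"}}

```text
clock: 2.95
position: [0.5859, 0.0997, 0.1469]
eef_rot: [0.0, 0.658, 0.753, -0.0]
ft_force: [-0.3, 1.2, 0.3]
grip_width: 0.0602
gripper_force: 0.0
```

>>> {"fn": "send_rows", "kwargs": {"steps": "0 0 0 0 0 0; 0 0 0 0 0 0; 0 0 0 0 0 0; 0 0 0 0 0 0; 0 0 0 0 0 0", "fingers": 0.01, "newtons": 15}}

```text
clock: 3.58
position: [0.5859, 0.1001, 0.1474]
eef_rot: [0.0, 0.657, 0.754, 0.0]
ft_force: [0.1, 0.2, 0.1]
grip_width: 0.0178
gripper_force: 0.0
```

```bash
python3 - <<'E'
from h import *
im2,d2=grab('side')
p,r,s=tool(); print(s['grip_width'],s['gripper_force'],s['position'])
K,e,Rm=cam('side')
for q in ([.5865,.0995,.15],p,p-[0,0,.014]): 
    c=Rm.T@(np.array(q)-e); print((K@c/c[2])[:2])
cv2.imwrite('pics/g1.png',cv2.resize(im2[130:240,240:360],None,fx=5,fy=5,interpolation=2)[:,:,::-1])
E
```

```text
0.014547573342584554 0.0 [0.58583965 0.10016172 0.14725974]
[296.106956   196.79572479]
[296.34979378 197.78604046]
[296.58933068 202.16075726]
```

View pics/g1.png

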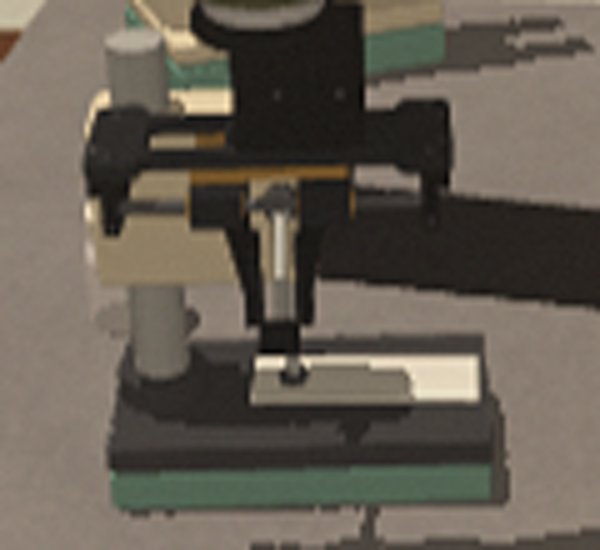

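```bash
python3 - <<'E'
from h import *
for z in(.13,.145,.16): print(z,ray('top',289.3,171.2,z),ray('side',296,197,z))
z=np.load('side.npz'); im,d=z['im'],z['d']; P=pts('side',d)
for v in range(186,206,2): print(v,[ (P[v,u].round(3).tolist(), im[v,u].tolist()) for u in (290,296,303)])
E
```

```text
0.13 [0.59211579 0.10177892 0.13      ] [0.59349402 0.06606081 0.13      ]
0.145 [0.58847608 0.10102698 0.145     ] [0.58832528 0.09200316 0.145     ]
0.16 [0.58483636 0.10027503 0.16      ] [0.58315655 0.11794552 0.16      ]
186 [([0.599, 0.114, 0.191], [32, 31, 28]), ([0.59, 0.073, 0.17], [107, 100, 89]), ([0.626, -0.235, 0.002], [134, 121, 109])]
188 [([0.599, 0.116, 0.186], [29, 26, 26]), ([0.59, 0.076, 0.165], [106, 101, 89]), ([0.625, -0.225, -0.0], [143, 130, 118])]
190 [([0.599, 0.113, 0.178], [28, 25, 25]), ([0.589, 0.082, 0.162], [109, 101, 91]), ([0.621, -0.205, 0.003], [147, 133, 120])]
192 [([0.6, 0.115, 0.173], [27, 25, 22]), ([0.588, 0.088, 0.159], [111, 101, 91]), ([0.62, -0.194, 0.001], [147, 134, 121])]
194 [([0.6, 0.114, 0.166], [21, 20, 17]), ([0.585, 0.105, 0.162], [46, 41, 37]), ([0.618, -0.182, -0.0], [142, 130, 119])]
196 [([0.66, -0.165, -0.001], [146, 133, 122]), ([0.585, 0.107, 0.157], [30, 27, 26]), ([0.615, -0.165, 0.002], [141, 129, 117])]
198 [([0.641, -0.072, 0.045], [75, 68, 64]), ([0.585, 0.111, 0.153], [29, 27, 24]), ([0.599, -0.075, 0.046], [62, 57, 55])]
200 [([0.637, -0.053, 0.049], [65, 61, 57]), ([0.585, 0.111, 0.146], [21, 19, 17]), ([0.597, -0.065, 0.044], [51, 46, 45])]
202 [([0.636, -0.047, 0.046], [58, 53, 52]), ([0.616, -0.04, 0.05], [248, 235, 208]), ([0.593, -0.041, 0.051], [199, 186, 162])]
204 [([0.634, -0.036, 0.045], [47, 44, 42]), ([0.61, -0.012, 0.06], [43, 41, 37]), ([0.592, -0.032, 0.049], [124, 116, 99])]
```

>>> {"fn": "send_rows", "kwargs": {"steps": "0 0 0 0 0 0; 0 0 0 0 0 0", "fingers": 0.06}}

```text
clock: 3.88
position: [0.5858, 0.1001, 0.1471]
eef_rot: [0.0, 0.657, 0.754, -0.0]
ft_force: [-0.4, 1.1, 0.5]
grip_width: 0.0275
gripper_force: 0.0
```

>>> {"fn": "send_rows", "kwargs": {"steps": "0 0 0 0 0 0; 0 0 0 0 0 0; 0 0 0 0 0 0"}}

```text
clock: 4.25
position: [0.5858, 0.1002, 0.1471]
eef_rot: [0.0, 0.657, 0.754, -0.0]
ft_force: [0.3, -0.6, 0.2]
grip_width: 0.0552
gripper_force: 0.0
```

```bash
python3 - <<'E'
from h import *
im,d=grab('side'); p,r,s=tool(); print(p,s['grip_width'],s['gripper_force'])
P=pts('side',d); m=(P[...,1]>.085)&(P[...,1]<.14)&(P[...,2]>.11)&(P[...,0]>.5)&(P[...,0]<.68)
for v in range(160,206,2):
    u=np.nonzero(m[v])[0]
    if len(u): print(v,'z',P[v,u,2].mean().round(3),''.join('#' if m[v,k] else '.' for k in range(270,330)))
c=np.clip(im[150:215,260:340].astype(float)**.6*6,0,255).astype(np.uint8)
cv2.imwrite('pics/g2.png',cv2.resize(c,None,fx=8,fy=8,interpolation=0)[:,:,::-1])
E
```

```text
[0.58578057 0.10013925 0.14713485] 0.05722453522320537 0.0
160 z 0.274 ########################################################....
162 z 0.268 ########################################################....
164 z 0.261 .################################....##########....#####....
166 z 0.256 .############........................##########.......##....
168 z 0.253 .......#.#.##.......................####################....
170 z 0.249 ..........##############################################....
172 z 0.243 ............#.......................############.......#....
174 z 0.237 ............#........................###########.......#....
176 z 0.218 ........#######.....................######..................
178 z 0.214 .........######.....................#####...................
180 z 0.208 .........######.....................#####...................
182 z 0.202 ..........#####.....................####....................
184 z 0.195 ...........#####....................####....................
186 z 0.188 ...........#####....................####....................
188 z 0.183 ............####....................###.....................
190 z 0.175 ............####.........#..........###.....................
192 z 0.168 ............####.........##.........###.....................
194 z 0.163 ............####......########......###.....................
196 z 0.157 ......................########..............................
198 z 0.153 ......................########..............................
200 z 0.145 ......................########..............................
```

View pics/g2.png

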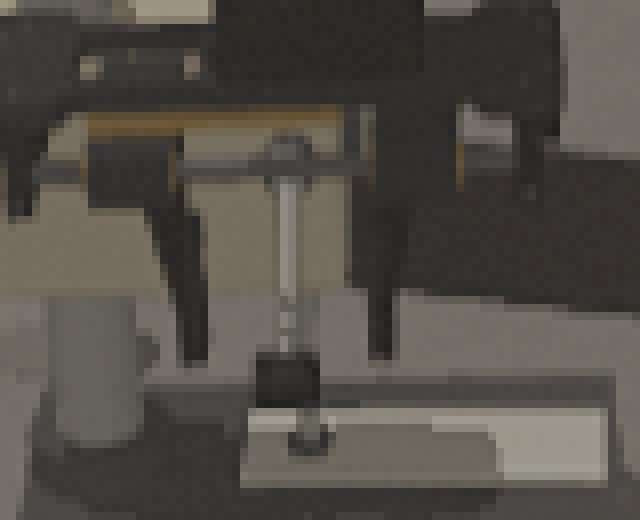

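Enhanced side crop: the fingers straddle the knob at the right x, but their tips end at about row 195 (z≈0.161), just above the knob top. So the arm really sits about 28 mm higher than it reports. I'll go lower by that amount.

>>> {"fn": "send_rows", "kwargs": {"steps": "0 0 0.01 0 0 0; 0 0 0.02 0 0 0; 0 0 0.027 0 0 0; 0 0 0.027 0 0 0"}}

```text
clock: 4.8
position: [0.5853, 0.1001, 0.1193]
eef_rot: [-0.0, 0.657, 0.754, -0.0]
ft_force: [0.4, -1.2, 0.1]
grip_width: 0.0602
gripper_force: 0.0
```

>>> {"fn": "send_rows", "kwargs": {"steps": "0 0 0 0 0 0; 0 0 0 0 0 0; 0 0 0 0 0 0; 0 0 0 0 0 0; 0 0 0 0 0 0", "fingers": 0.01}}

```text
clock: 5.42
position: [0.587, 0.1006, 0.1206]
eef_rot: [0.001, 0.657, 0.753, 0.001]
ft_force: [3.4, 1.0, -1.0]
grip_width: 0.0221
gripper_force: 15.0
```

>>> {"fn": "send_rows", "kwargs": {"steps": "0.004 0 -0.008 0 0 0; 0.007 0 -0.017 0 0 0; 0.009 0 -0.026 0 0 0; 0.011 0 -0.034 0 0 0; 0.011 0 -0.043 0 0 0"}}

```text
clock: 6.05
position: [0.5856, 0.1104, 0.1635]
eef_rot: [0.001, 0.658, 0.753, 0.001]
ft_force: [6.5, -1.6, -4.0]
grip_width: 0.022
gripper_force: 15.0
```

>>> {"fn": "send_rows", "kwargs": {"steps": "0 0 -0.009 0 0 0; -0.002 0 -0.018 0 0 0; -0.004 0 -0.027 0 0 0; -0.007 0 -0.036 0 0 0; -0.01 0 -0.043 0 0 0"}}

```text
clock: 6.68
position: [0.5869, 0.1004, 0.2062]
eef_rot: [0.001, 0.658, 0.753, 0.001]
ft_force: [9.9, 4.9, -21.1]
grip_width: 0.0221
gripper_force: 15.0
```

>>> {"fn": "send_rows", "kwargs": {"steps": "-0.001 0 -0.002 0 0 0; -0.002 0 -0.004 0 0 0; -0.002 0 -0.004 0 0 0"}}

```text
clock: 7.05
position: [0.5868, 0.0997, 0.2079]
eef_rot: [-0.0, 0.657, 0.754, 0.001]
ft_force: [14.6, 5.4, -20.9]
grip_width: 0.0221
gripper_force: 15.0
```

```bash
python3 - <<'E'
from h import *
im,d=grab('side'); p,r,s=tool(); print(p,s['grip_width'],s['gripper_force'],s['ft_force'],s['clock'])
cv2.imwrite('pics/g3.png',cv2.resize(im[130:240,240:360],None,fx=5,fy=5,interpolation=2)[:,:,::-1])
E
```

```text
[0.58680715 0.09972429 0.20785779] 0.02205100186813233 14.997473359107971 [ 13.36322674   4.75089474 -21.19532507] 7.1
```

View pics/g3.png

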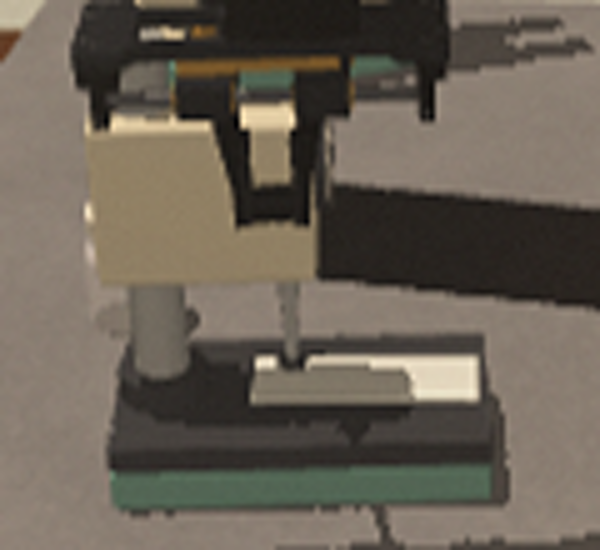

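Side crop: the knob is up at the fingertips at crop (270,205), the foot at (290,355) is off the plate, and the end stop was felt (−21 N). Releasing and rising.

>>> {"fn": "send_rows", "kwargs": {"steps": "0 0 0.003 0 0 0; 0 0 0.003 0 0 0; 0 0 0.003 0 0 0; 0 0 0.003 0 0 0; 0 0 0.003 0 0 0", "fingers": 0.07}}

```text
clock: 7.72
position: [0.5859, 0.0991, 0.2073]
eef_rot: [0.0, 0.657, 0.753, 0.0]
ft_force: [0.0, 0.3, 0.1]
grip_width: 0.0636
gripper_force: 0.0
```

>>> {"fn": "send_rows", "kwargs": {"steps": "0 0 -0.02 0 0 0; 0 0 -0.05 0 0 0; 0 0 -0.09 0 0 0; 0 0 -0.12 0 0 0; 0 0 -0.13 0 0 0"}}

```text
clock: 8.35
position: [0.5864, 0.0995, 0.3388]
eef_rot: [0.001, 0.657, 0.754, 0.001]
ft_force: [0.9, 0.4, 0.1]
grip_width: 0.07
gripper_force: 0.0
```

```bash
python3 - <<'E'
from h import *
im,d=grab('side'); p,r,s=tool(); print(p,s['grip_width'],s['clock'],s['qpos'])
P=pts('side',d); m=(im.max(2)<60)&(P[...,1]>.085)&(P[...,1]<.14)&(P[...,2]>.12)&(P[...,2]<.26)&(P[...,0]>.5)&(P[...,0]<.68)
n,l,st,c=cv2.connectedComponentsWithStats(m.astype(np.uint8))
for i in range(1,n):
    if st[i,4]>8: print(st[i],np.median(P[l==i],0))
# tip z offset
v,u=np.nonzero((P[...,1]>.07)&(P[...,1]<.14)&(P[...,2]>.265)&(P[...,2]<.5)&(P[...,0]>.5)&(P[...,0]<.68)); print('lowest gripper z',np.percentile(P[v,u,2],[0,1,3]))
# targets: grip plate with tool y along plate y
a=.115
pf=np.array([.4918,-.036]); ax=np.array([np.cos(a),np.sin(a)])
for t in(-1,1): 
    for off in (.02,): q=pf+off*ax; to([*q,.335],a+t*np.pi/2)
E
```

```text
[0.58634877 0.09944549 0.33889225] 0.07001495248479528 8.4 [ 0.30794493  0.30701781 -0.72478015  1.28616654  0.2025832   1.619096
 -0.24677521]
[290 167   9   7  56] [0.58653169 0.10804961 0.23567069]
lowest gripper z [0.35448743 0.36017783 0.37043764]
shift [-0.1218 -0.0921  0.0037] turn [ 0.002 -0.002  1.592]
shift [-0.1218 -0.0921  0.0037] turn [ 0.002  0.002 -1.55 ]
```

The lever stays up (knob z≈0.236), and the reported z is consistently about 30 mm low at the tips. Now over the plate's front end.

>>> {"fn": "send_rows", "kwargs": {"steps": "-0.02 -0.02 0 0 0 -0.18; -0.05 -0.04 0 0 0 -0.36; -0.08 -0.06 0 0 0 -0.54; -0.1 -0.08 0 0 0 -0.72; -0.122 -0.092 0 0 0 -0.9"}}

```text
clock: 9.02
position: [0.5102, -0.0352, 0.3358]
eef_rot: [-0.001, 0.262, 0.965, -0.0]
ft_force: [0.0, 0.4, 0.7]
grip_width: 0.07
gripper_force: 0.0
```

>>> {"fn": "send_rows", "kwargs": {"steps": "0 0 0 0 0 -0.17; 0 0 0 0 0 -0.34; 0 0 0 0 0 -0.51; 0 0 0 0 0 -0.65; 0 0 0 0 0 -0.65"}}

```text
clock: 9.65
position: [0.5109, -0.0344, 0.3359]
eef_rot: [-0.001, -0.057, 0.998, 0.0]
ft_force: [-0.2, 1.0, -0.2]
grip_width: 0.0704
gripper_force: 0.0
```

```bash
python3 - <<'E'
from h import *
p,r,s=tool(); print(p,s['clock'],s['qpos'],(r.as_matrix()).round(2).tolist())
a=.115; pf=np.array([.4918,-.036]); ax=np.array([np.cos(a),np.sin(a)]); q=pf+.02*ax
to([*q,.04],a+np.pi/2);to([*q,.04],a-np.pi/2)
E
```

```text
[ 0.5109047  -0.03435094  0.33591664] 9.65 [ 0.71302917  0.1042758  -0.7900207   1.49671368  0.07372453  1.57292793
  1.61064526] [[-0.99, -0.11, -0.0], [-0.11, 0.99, 0.0], [0.0, 0.0, -1.0]]
shift [-0.0013  0.0005  0.2959] turn [ 0.    -0.002 -0.001]
shift [-0.0013  0.0005  0.2959] turn [-2.000e-03 -1.000e-03  3.141e+00]
```

>>> {"fn": "send_rows", "kwargs": {"steps": "0 0 0.06 0 0 0; 0 0 0.12 0 0 0; 0 0 0.18 0 0 0; 0 0 0.235 0 0 0; 0 0 0.27 0 0 0"}}

```text
clock: 10.28
position: [0.5094, -0.0341, 0.0639]
eef_rot: [-0.002, -0.056, 0.998, 0.0]
ft_force: [0.2, 0.2, 0.7]
grip_width: 0.0701
gripper_force: 0.0
```

>>> {"fn": "send_rows", "kwargs": {"steps": "0 0 0.008 0 0 0; 0 0 0.014 0 0 0; 0 0 0.018 0 0 0; 0 0 0.02 0 0 0"}}

```text
clock: 10.78
position: [0.5119, -0.0343, 0.0479]
eef_rot: [0.001, -0.057, 0.998, -0.0]
ft_force: [-0.4, -0.2, 0.6]
grip_width: 0.0698
gripper_force: 0.0
```

```bash
python3 - <<'E'
from h import *
im,d=grab('side'); p,r,s=tool(); print(p,s['clock'],s['ft_force'])
c=np.clip(im[130:240,240:380].astype(float)**.6*6,0,255).astype(np.uint8)
cv2.imwrite('pics/g4.png',cv2.resize(c,None,fx=5,fy=5,interpolation=2)[:,:,::-1])
E
```

```text
[ 0.51168592 -0.03428585  0.04754485] 10.825 [-0.38749777  0.42264868 -0.91154919]
```

View pics/g4.png

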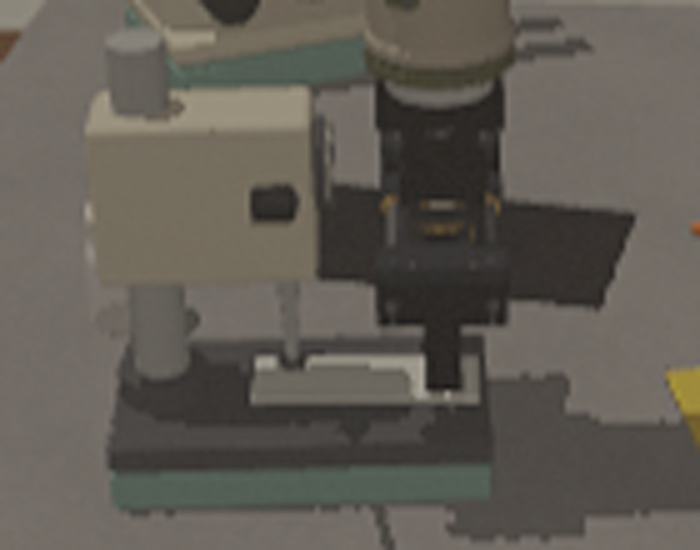

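Side crop: gripper over the plate's front end, near finger tip at crop (443,388) just above the stage. Lever still up, with the knob at (273,203). I'll feel for the stage in small steps.

>>> {"fn": "send_rows", "kwargs": {"steps": "0 0 0.004 0 0 0; 0 0 0.008 0 0 0; 0 0 0.011 0 0 0; 0 0 0.013 0 0 0; 0 0 0.014 0 0 0"}}

```text
clock: 11.45
position: [0.5113, -0.0341, 0.033]
eef_rot: [-0.0, -0.058, 0.998, 0.0]
ft_force: [-0.5, 0.2, 0.1]
grip_width: 0.07
gripper_force: 0.0
```

>>> {"fn": "send_rows", "kwargs": {"steps": "0 0 0.001 0 0 0; 0 0 0.002 0 0 0"}}

```text
clock: 11.7
position: [0.5114, -0.0342, 0.0311]
eef_rot: [0.0, -0.058, 0.998, -0.0]
ft_force: [-0.5, 0.5, 0.9]
grip_width: 0.0699
gripper_force: 0.0
```

>>> {"fn": "send_rows", "kwargs": {"steps": "0 0 0.001 0 0 0; 0 0 0.002 0 0 0"}}

```text
clock: 11.95
position: [0.5114, -0.0342, 0.0303]
eef_rot: [-0.0, -0.058, 0.998, -0.0]
ft_force: [-10.5, -0.6, 25.9]
grip_width: 0.0699
gripper_force: 13.0
```

Stage touched at reported z≈0.0305. Backing off and closing.

>>> {"fn": "send_rows", "kwargs": {"steps": "0 0 -0.0025 0 0 0; 0 0 -0.0025 0 0 0"}}

```text
clock: 12.2
position: [0.5115, -0.0342, 0.0317]
eef_rot: [0.0, -0.058, 0.998, -0.0]
ft_force: [-0.1, -0.4, 0.0]
grip_width: 0.0699
gripper_force: 0.0
```

>>> {"fn": "send_rows", "kwargs": {"steps": "0 0 0 0 0 0; 0 0 0 0 0 0; 0 0 0 0 0 0; 0 0 0 0 0 0", "fingers": 0.035, "newtons": 20}}

```text
clock: 12.7
position: [0.5112, -0.0342, 0.0315]
eef_rot: [-0.0, -0.058, 0.998, -0.0]
ft_force: [0.5, -0.3, -1.3]
grip_width: 0.0497
gripper_force: 20.0
```

>>> {"fn": "send_rows", "kwargs": {"steps": "0.008 0 0 0 0 0; 0.021 0 0 0 0 0; 0.035 0 0 0 0 0; 0.05 0 0 0 0 0; 0.063 0 0 0 0 0"}}

```text
clock: 13.32
position: [0.4476, -0.0417, 0.0317]
eef_rot: [-0.0, -0.057, 0.998, -0.0]
ft_force: [0.6, 0.5, -0.5]
grip_width: 0.0493
gripper_force: 20.0
```

>>> {"fn": "send_rows", "kwargs": {"steps": "0 0 0 0 0 0; 0 0 0 0 0 0"}}

```text
clock: 13.58
position: [0.4491, -0.0415, 0.0318]
eef_rot: [0.0, -0.057, 0.998, -0.0]
ft_force: [-0.5, 0.0, -0.0]
grip_width: 0.0494
gripper_force: 20.0
```

```bash
python3 - <<'E'
from h import *
im,d=grab('side'); p,r,s=tool(); print(p,s['clock'],s['ft_force'],s['grip_width'],s['gripper_force'])
c=np.clip(im[130:240,240:380].astype(float)**.6*6,0,255).astype(np.uint8)
cv2.imwrite('pics/g5.png',cv2.resize(c,None,fx=5,fy=5,interpolation=2)[:,:,::-1])
E
```

```text
[ 0.44919056 -0.04142346  0.03176997] 13.625 [ 0.34741272 -0.33041103 -0.41925796] 0.04948979021069702 19.984796047210693
```

View pics/g5.png

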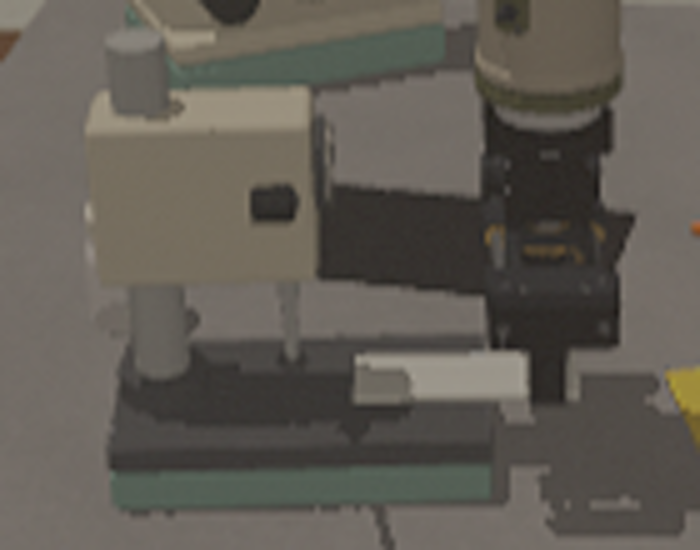

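Side crop: the plate overhangs the stage edge (crop x 490) by about 55 mm, the lever is still up and the foot is clear. I'll regrip nearer the centre at the full plate thickness.

>>> {"fn": "send_rows", "kwargs": {"steps": "0 0 0 0 0 0; 0 0 0 0 0 0; 0 0 0 0 0 0", "fingers": 0.062}}

```text
clock: 14.0
position: [0.4489, -0.0413, 0.0316]
eef_rot: [0.0, -0.058, 0.998, 0.0]
ft_force: [0.1, 0.4, 0.3]
grip_width: 0.0611
gripper_force: 0.0
```

>>> {"fn": "send_rows", "kwargs": {"steps": "-0.009 0 0.001 0 0 0; -0.018 0 0.0015 0 0 0; -0.018 0 0.0015 0 0 0"}}

```text
clock: 14.38
position: [0.4674, -0.0389, 0.0301]
eef_rot: [0.0, -0.058, 0.998, 0.0]
ft_force: [-0.2, -0.3, -0.5]
grip_width: 0.0626
gripper_force: 0.0
```

>>> {"fn": "send_rows", "kwargs": {"steps": "0 0 0 0 0 0; 0 0 0 0 0 0; 0 0 0 0 0 0; 0 0 0 0 0 0", "fingers": 0.035, "newtons": 35}}

```text
clock: 14.88
position: [0.4665, -0.0394, 0.0301]
eef_rot: [-0.0, -0.058, 0.998, -0.0]
ft_force: [-0.5, 0.4, -1.3]
grip_width: 0.0492
gripper_force: 35.0
```

>>> {"fn": "send_rows", "kwargs": {"steps": "0 0 -0.005 0 0 0; 0 0 -0.01 0 0 0; 0.02 0 -0.02 0 0 0; 0.05 0 -0.03 0 0 0; 0.07 0 -0.04 0 0 0"}}

```text
clock: 15.5
position: [0.396, -0.0475, 0.0705]
eef_rot: [-0.0, -0.058, 0.998, -0.0]
ft_force: [0.5, -0.1, -1.7]
grip_width: 0.0493
gripper_force: 35.0
```

```bash
python3 - <<'E'
from h import *
p,r,s=tool(); print(p,s['clock'],s['ft_force'],s['grip_width'],s['qpos'])
# mat centre
m=np.array([[.421,-.2169],[.6572,-.25],[.6425,-.3988],[.4067,-.3604]]).mean(0); print('mat',m)
a=-.14; ax=np.array([np.cos(a),np.sin(a)]); q=m-ax*.032
print(q); to([*q,.09],a+np.pi/2)
E
```

```text
[ 0.39602617 -0.04751951  0.07053344] 15.5 [ 0.45984915 -0.05588261 -1.66422007] 0.04927508246924497 [ 0.8269872   0.01015604 -0.80897528  2.14514145  0.0092904   0.98965549
  1.69887832]
mat [ 0.53185  -0.306525]
[ 0.50016309 -0.30205962]
shift [-0.0742 -0.2648 -0.0194] turn [-0.    -0.     0.255]
```

>>> {"fn": "send_rows", "kwargs": {"steps": "-0.01 -0.05 -0.01 0 0 0.05; -0.025 -0.1 -0.02 0 0 0.1; -0.04 -0.155 -0.02 0 0 0.16; -0.06 -0.21 -0.02 0 0 0.21; -0.074 -0.265 -0.02 0 0 0.255"}}

```text
clock: 16.12
position: [0.502, -0.3039, 0.0905]
eef_rot: [0.0, 0.071, 0.998, -0.0]
ft_force: [0.8, 0.7, 0.1]
grip_width: 0.049
gripper_force: 35.0
```

>>> {"fn": "send_rows", "kwargs": {"steps": "0 0 0 0 0 0; 0 0 0 0 0 0"}}

```text
clock: 16.38
position: [0.5011, -0.3014, 0.0901]
eef_rot: [-0.0, 0.07, 0.998, 0.0]
ft_force: [-0.1, 0.4, -0.9]
grip_width: 0.0497
gripper_force: 35.0
```

```bash
python3 - <<'E'
from h import *
im,d=grab('side'); im2,d2=grab('top'); p,r,s=tool(); print(p,s['clock'],s['ft_force'],s['grip_width'])
c=np.hstack([im[110:240,280:440],im2[130:260,360:520]])
cv2.imwrite('pics/g6.png',cv2.resize(c,None,fx=2.5,fy=2.5,interpolation=2)[:,:,::-1])
E
```

```text
[ 0.50114956 -0.30079963  0.09046029] 16.475 [-0.17839491  0.16358245 -0.13481379] 0.04894158289843562
```

View pics/g6.png

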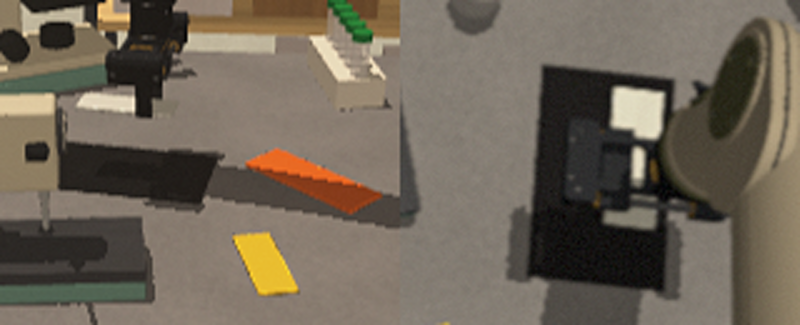

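Crop: in the top half the plate (right panel, 635,105 to 630,215) is held level over the mat; the lever is still up in the side panel. Lowering, last part slow.

>>> {"fn": "send_rows", "kwargs": {"steps": "0 0 0.025 0 0 0; 0 0 0.05 0 0 0; 0 0 0.07 0 0 0; 0 0 0.085 0 0 0; 0 0 0.093 0 0 0"}}

```text
clock: 17.1
position: [0.5009, -0.3018, -0.0035]
eef_rot: [-0.0, 0.07, 0.998, 0.0]
ft_force: [0.2, 0.6, -0.8]
grip_width: 0.0489
gripper_force: 35.0
```

>>> {"fn": "send_rows", "kwargs": {"steps": "0 0 0.002 0 0 0; 0 0 0.004 0 0 0; 0 0 0.006 0 0 0; 0 0 0.007 0 0 0"}}

```text
clock: 17.6
position: [0.5012, -0.3022, -0.0097]
eef_rot: [0.0, 0.07, 0.998, -0.0]
ft_force: [0.2, 0.1, -1.6]
grip_width: 0.049
gripper_force: 35.0
```

>>> {"fn": "send_rows", "kwargs": {"steps": "0 0 0.001 0 0 0; 0 0 0.001 0 0 0"}}

```text
clock: 17.85
position: [0.501, -0.3021, -0.0109]
eef_rot: [0.0, 0.07, 0.998, -0.0]
ft_force: [0.6, 0.4, -1.2]
grip_width: 0.0491
gripper_force: 35.0
```

>>> {"fn": "send_rows", "kwargs": {"steps": "0 0 0.001 0 0 0; 0 0 0.001 0 0 0"}}

```text
clock: 18.1
position: [0.5012, -0.3022, -0.0116]
eef_rot: [0.0, 0.07, 0.998, -0.0]
ft_force: [-1.6, 1.4, 2.8]
grip_width: 0.0489
gripper_force: 36.8
```

Contact. Releasing gently and rising.

>>> {"fn": "send_rows", "kwargs": {"steps": "0 0 0 0 0 0; 0 0 0 0 0 0; 0 0 0 0 0 0; 0 0 0 0 0 0", "fingers": 0.068, "newtons": 5}}

```text
clock: 18.6
position: [0.5013, -0.3027, -0.0116]
eef_rot: [0.0, 0.07, 0.998, -0.0]
ft_force: [-0.9, -2.5, 4.4]
grip_width: 0.0675
gripper_force: 2.2
```

>>> {"fn": "send_rows", "kwargs": {"steps": "0 0 -0.005 0 0 0; 0 0 -0.02 0 0 0; 0 0 -0.05 0 0 0; 0 0 -0.1 0 0 0; 0 0 -0.16 0 0 0"}}

```text
clock: 19.23
position: [0.5005, -0.3012, 0.1499]
eef_rot: [-0.001, 0.069, 0.998, 0.001]
ft_force: [0.4, -1.6, 0.3]
grip_width: 0.0679
gripper_force: 0.0
```

>>> {"fn": "send_rows", "kwargs": {"steps": "0.03 0 -0.04 0 0 0; 0.06 0 -0.06 0 0 0; 0.08 0 -0.06 0 0 0; 0.08 0 -0.06 0 0 0"}}

```text
clock: 19.73
position: [0.4211, -0.2909, 0.2092]
eef_rot: [0.0, 0.07, 0.998, -0.001]
ft_force: [-0.7, 0.6, 0.3]
grip_width: 0.0679
gripper_force: 0.0
```

```bash
python3 - <<'E'
from h import *
p,r,s=tool(); print(p,s['clock'],s['ft_force'],s['grip_width'])
for n,(r0,r1,c0,c1) in (('side',(140,205,290,380)),('top',(145,255,400,480))):
    im,d=grab(n); P=pts(n,d); m=(im.min(2)>140)&(P[...,2]<.03)&(abs(P[...,0]-.53)<.11)&(abs(P[...,1]+.31)<.08)
    cs=cv2.findContours(m.astype(np.uint8),0,2)[0]
    if not cs: print(n,'none'); continue
    c=max(cs,key=cv2.contourArea); b=cv2.boxPoints(cv2.minAreaRect(c)); print(n,cv2.contourArea(c))
    for u,v in b: print(ray(n,u,v,.008).round(3))
    q=P[m]; A=np.c_[q[:,:2],np.ones(len(q))]; print('plane',np.linalg.lstsq(A,q[:,2],rcond=None)[0].round(3),q[:,2].mean())
    if n=='side':
        m=(im.max(2)<60)&(P[...,1]>.085)&(P[...,1]<.14)&(P[...,2]>.12)&(P[...,2]<.26)&(P[...,0]>.5)&(P[...,0]<.68); print('knob',m.sum(),np.median(P[m],0))
E
```

```text
[ 0.42109092 -0.2909483   0.20923042] 19.725 [-0.6714596   0.5688877   0.31522025] 0.0679251513044413
side 199.0
[ 0.602 -0.289  0.008]
[ 0.607 -0.344  0.008]
[ 0.464 -0.322  0.008]
[ 0.463 -0.269  0.008]
plane [-0.005 -0.008  0.01 ] 0.009530659749717719
knob 56 [0.58612938 0.10749367 0.23513075]
top 615.0
[ 0.469 -0.272  0.008]
[ 0.605 -0.293  0.008]
[ 0.6   -0.343  0.008]
[ 0.464 -0.321  0.008]
plane [0.008 0.022 0.009] 0.007003057069118844
```

The plate lies flat and centred on the mat, ends at x≈0.466 and 0.603. The lever is up and the gripper is clear.

```bash
python3 -c "
from plant import robot
print(robot.job_done())"
```

```text
the job is handed in; nothing more can be done
None
```

I raised the lift lever to its stop, drew the plate out over the front edge of the stage, and laid it flat on the mat. I handed the job in at about 20 s; no verdict came back.

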